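Hang the washed portion rings up to drip

TASK

Take the skewer off its drip stand by the black handle, run it through both large aluminium rings that stand on edge side by side in one of the blue draining racks, and lift the two out together. Then lay the skewer back in both notches of the stand the way it lay before, with the two large rings hanging from it between the stand's uprights, and let go. The other rack holds small rings: those are not wanted.

Things in the scene. Friction and masses are not known exactly. Their poses are not given: they have to be found in the camera images.
- skewer: Steel rod, 8 mm thick, level in the stand's notches; 150 g. Own y runs along it. Origin: on the rod's axis, mid-handle. Black handle: y -40 to +40 mm, 14 mm wide (x), 20 mm high, centred 4 mm below the axis; pinch its middle across x, from above. Bare rod from handle to point at y = -170 mm, stub to y = +88 mm. Rings have room on it from y = -40 to -131 mm (stand's far upright); y = -90 is best.
- ring_a: Large bare aluminium ring: 76 mm outside, 68 mm hole, 18 mm wide along its axis, 50 g. Stands on edge in a blue draining rack, in line with ring_b, 23 mm centre to centre. Origin: centre of the hole, 53 mm above the table. Own y is the hole's axis, pointing from ring_b to ring_a, roughly to the robot's left. ring_a faces the open side of the table: thread from there, towards own -y.
- ring_b: The same kind of ring, next to ring_a on the side nearer the stand, axes alike. Their rack is 70 mm across and 49 mm long; its plates before, between and behind the rings are 34 mm high, so a level rod at mid-hole height clears them by 15 mm. Lifted 60 mm, the rings are out. The other, like rack holds two small rings (50 mm outside, 42 mm hole).
- stand: Drip stand, fixed: white enamel tray with blue rim, 100 x 235 mm, 14 mm high, and two steel uprights 8 mm thick at own y = +62 and -135 mm, with V notches on top (34 mm wide, 22 mm deep, tips 121 mm high). Origin on the table below the resting skewer's origin, axes parallel. The resting skewer's axis is 105 mm up; a large ring then hangs with its centre at 75 and its lowest edge at 37 mm.
There are look-alikes about, which are no part of the job. What is shaped like the ring_a but green is not meant.

How it is judged:
By the outcome, as a careful person would: the job done as asked, in the order asked, and still so for the second after the job is handed in, with the robot touching nothing.
It also fails if it takes over 58 s, if anything falls off the work surface, if the arm or the gripper's body presses on something with over 40 N, if the wrist force passes 120 N, or if a joint passes its speed limit or range.

ROBOT

A 6-joint arm with a two-finger parallel gripper is mounted at the origin on the work surface. World frame = base frame: x ahead of the robot, y to its left, z up, the work surface at z = 0. Lengths are in mm, angles in rad, forces in N, time in s.
With the tool pointing down it reaches from about 250 to 775 mm from the base axis. Payload 4 kg.
Tool frame: the origin (TCP) lies midway between the tips of the shut fingers; the grasp point (between the pads) lies 19 mm behind it; z points along the fingers, y is the direction in which the jaws open and shut (so a half turn about z gives the same grasp; the last joint's range is limited). The gripper opens to 94 mm and grips with 3 to 60 N. Pads are 16 mm wide; open, the fingers measure 119 mm over their backs; the gripper's body (75 mm by 177 mm) begins 78 mm behind the grasp point.
Start: joints at [1.055, 0.087, 1.371, -0, 1.684, -0.103], TCP at [220.658, 503.816, 205.506] pointing down, gripper open.
Joint ranges: [-3.1, 3.1], [-0.76, 2.03], [0.27, 2.55], [-1.08, 4.22], [0.17, 2.65], [-2.57, 2.57]. Speed limits (rad/s): [2.79, 2.79, 3.14, 3.14, 3.14, 3.14].

INTERFACE

Orientations are given as a unit quaternion [x, y, z, w].
In Python, from station import bot gives the robot as it stands.
- The arm moves only by the shell command python3 -m crank 'ROWS' [FORCE]. ROWS is a JSON object of lists of equal length, an entry for each row: "dr": the turn, a rotation vector about the tool's x, y, z in degrees, a list of three; "travel": the shift along the tool's x, y, z in m, a list of three; "gripper": the opening, from 0 (shut) to 1 (fully open). In form: {"dr": [[rx, ry, rz], ...], "travel": [[tx, ty, tz], ...], "gripper": [gripper, ...]}. A call has 1 to 5 rows; each row shifts and turns the pose as measured when the row begins, along the tool's axes as they then stand; what a row does not reach is not made up. A row lasts 1/12 s, in which the tool goes at most 41.7 mm and 7.16 degrees, less where a joint would pass 70% of its speed; a pose out of reach is approached as far as the arm can. A call is refused whole if a number of a shift passes 0.0417 or a number of a turn 7.16, either way. A call with a gripper value outside its range is refused whole. The fingers move at their own pace and stop on an object; FORCE is the grip in N (left out, the last holds). Time passes only in rows, so rows that do not move let the fingers close. It gives the time, the measured TCP pose, the force and the opening at its end, in the units of the state.
- bot.state(): the state, without advancing time (a new reading comes with each control period).
- bot.read_camera(name): name is "scene" or "side" or "wrist"; returns (picture, depth): 420x560x3 uint8, blue, green, red; 420x560 float32, mm along the optical axis (not along the pixel's ray), 0 where there is no reading.
- bot.camera_info(name): a dict with "fx", "fy", "cx", "cy" (pixels), "k1" (the pictures are not rectified: a ray, as slopes to the right and down, at radius r is drawn at 1 + k1 r^2 times it, then the intrinsics apply), "T" (4x4, takes a point from camera to world coordinates). Camera axes: x right, y down, z forward; pixel columns grow to the right and rows downward; lengths in mm; the calibration is good to about 2 mm. A picture is of the moment at which its call begins: read the wrist's pose just before it. camera_info takes no time and is no camera call; for the wrist camera it gives the pose at the moment of the call.
- bot.job_done(): hands the job in, once; it reports no verdict.
Trained networks look in the newest picture that a camera, given by its name, has taken for a name from the list of things; names that differ only in an ending like _2 or _b are one class to them, and where a whole thing is asked for, a point or a joint stands for the part that bears it (a point fixed in the world has none). Each returns a list of dicts, best first, with "conf" (0 to 1); they miss things now and then, are a little off and sometimes report something else, mostly with a low value. They report only what shows in the picture. A call takes as long as a camera call. They do not tell look-alikes from the thing itself.
- bot.search_frame(name, camera): "box" ([left, top, right, bottom] in pixels, round what is visible of it).
- bot.place_of(name, camera): "point" ([row, column] in pixels: a listed point, or the origin of a listed thing).
The state is a dict: "time_s": time; "qpos": joint angles; "qvel": joint speeds; "joint_torque": joint torques, N m; "tool_pos": TCP position; "ee_rot": TCP orientation; "wrist_force": force on the tool from outside, world axes, zero at the start; "moment": the same for the moment, N m; "grip_width": finger opening in mm.
Only numpy, scipy, OpenCV 4.12 (cv2) and the standard library are available. Lean on these libraries where they do the work, as an engineer would, in place of code of your own. Each camera call takes 0.05 s, during which the arm holds its last target. There are 200 camera calls.

## Working session

There is one attempt and no reset: what is moved stays moved. The work goes in short steps, Python scripts to look and compute and a shell command to move; the robot and the scene stay as the last step left them, time stands still between calls to the robot, and variables do not carry over. Pictures are saved under pics/ and viewed, on a budget of 10 in all, crops included, one or two more only if the job needs it, and the job is handed in when it is done.

```bash
mkdir -p pics; cat > h.py <<'E'
import numpy as np, cv2
from station import bot
def undist(ci,u,v):
    K=np.array([[ci['fx'],0,ci['cx']],[0,ci['fy'],ci['cy']],[0,0,1.]])
    return cv2.undistortPointsIter(np.array([[[u,v]]],float),K,np.array([ci['k1'],0,0,0,0.]),None,None,(3,50,1e-9))[0,0]
def ray(ci,u,v):
    x,y=undist(ci,u,v);T=np.array(ci['T']);return T[:3,3],T[:3,:3]@np.array([x,y,1.])
def atz(ci,u,v,z):
    o,d=ray(ci,u,v);return o+d*(z-o[2])/d[2]
def cloud(ci,D):
    v,u=np.nonzero(D>0);K=np.array([[ci['fx'],0,ci['cx']],[0,ci['fy'],ci['cy']],[0,0,1.]])
    p=cv2.undistortPointsIter(np.stack([u,v],1).astype(float)[:,None],K,np.array([ci['k1'],0,0,0,0.]),None,None,(3,20,1e-7))[:,0]
    d=D[v,u];T=np.array(ci['T']);P=np.c_[p*d[:,None],d]@T[:3,:3].T+T[:3,3]
    return u,v,P
E
python3 - <<'E'
from h import *
ims=[]
for c in ['scene','side']:
    im,D=bot.read_camera(c);ci=bot.camera_info(c);np.savez('/tmp/'+c,im=im,D=D)
    print(c,np.round(np.array(ci['T']),2).tolist())
    for n in ['skewer','ring_a','stand']:
        for r in bot.place_of(n,c)[:6]:
            v,u=r['point'];z={'skewer':105,'ring_a':53,'stand':0}[n]
            d=D[int(v),int(u)]
            print(n,round(r['conf'],2),np.round([u,v]),np.round(atz(ci,u,v,z)))
    cv2.imwrite(f'pics/{c}.png',im)
print(bot.state())
E
```

```text
scene [[-0.22, 0.67, -0.7, 1010.82], [0.97, 0.17, -0.15, 19.82], [0.02, -0.72, -0.69, 574.08], [0.0, 0.0, 0.0, 1.0]]
skewer 0.83 [188. 218.] [ 591. -208.  105.]
ring_a 0.96 [412. 276.] [578. 128.  53.]
ring_a 0.93 [349. 299.] [639.  43.  53.]
ring_a 0.87 [330. 297.] [641.  17.  53.]
stand 0.82 [197. 261.] [ 587. -208.    0.]
side [[-1.0, -0.04, 0.04, 526.54], [-0.05, 0.74, -0.67, 420.67], [-0.0, -0.67, -0.74, 613.01], [0.0, 0.0, 0.0, 1.0]]
skewer 0.93 [268. 137.] [ 588. -202.  105.]
ring_a 0.84 [218. 266.] [642.  18.  53.]
ring_a 0.71 [214. 281.] [644.  43.  53.]
ring_a 0.71 [270. 347.] [561. 136.  53.]
stand 0.9 [267. 180.] [ 593. -212.    0.]
{'time_s': 0.4, 'qpos': array([ 1.05488173e+00,  8.73063434e-02,  1.37093388e+00, -3.60227595e-06,
        1.68359513e+00, -1.03107813e-01]), 'qvel': array([ 0.00016704, -0.00067178, -0.00256334,  0.00084354, -0.00133499,
       -0.00071483]), 'joint_torque': array([-6.32719257e-04, -3.39511406e+01, -3.02112794e+01,  7.17246928e-02,
        2.57802056e-02, -4.96660812e-05]), 'tool_pos': array([220.62656222, 503.73718083, 205.32890589]), 'ee_rot': array([ 2.04941162e-01,  9.78774287e-01, -1.16131733e-04, -3.52586071e-05]), 'wrist_force': array([ 0.28264838,  0.01590508, -0.67691361]), 'moment': array([ 0.01152041, -0.03963969,  0.02891206]), 'grip_width': 94.37068652243057}
```

View pics/scene.png

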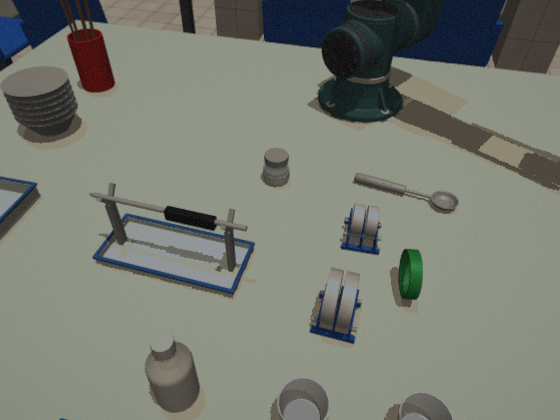

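View pics/side.png

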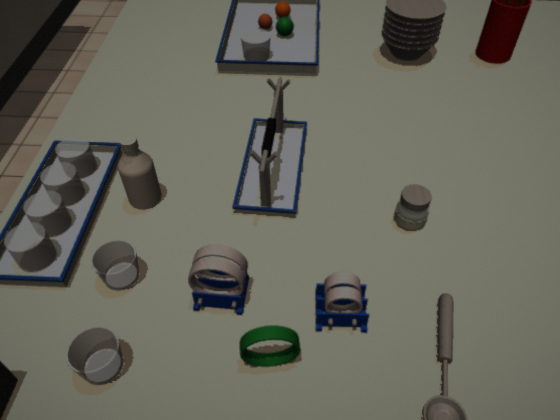

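The scene shows the stand at left (skewer handle at about 190,218, point to the left, i.e. world -y). The large-ring rack is at (340,300), the small-ring rack at (363,225) and the green ring at (411,274). I'll refine these from the depth data.

```bash
python3 - <<'E'
from h import *
for c in ['scene','side']:
    f=np.load(f'/tmp/{c}.npz');ci=bot.camera_info(c);u,v,P=cloud(ci,f['D']);col=f['im'][v,u].astype(int)
    def sel(x0,x1,y0,y1,z0,z1): return (P[:,0]>x0)&(P[:,0]<x1)&(P[:,1]>y0)&(P[:,1]<y1)&(P[:,2]>z0)&(P[:,2]<z1)
    m=sel(530,650,-400,-80,85,130); dark=col.max(1)<60
    def line(Q,t):
        cc=Q.mean(0);d=np.linalg.svd(Q-cc)[2][0];d*=np.sign(d[1]);s=(Q-cc)@d
        print(c,t,len(Q),np.round(cc,1),'dir',np.round(d,3),'ends',np.round(cc+d*np.percentile(s,2)),np.round(cc+d*np.percentile(s,98)))
    line(P[m],'skewer all');line(P[m&dark],'handle')
    g=(col[:,1]>1.5*col[:,2])&(col[:,1]>1.5*col[:,0])&sel(480,680,80,200,5,100)
    print('green',np.round(np.percentile(P[g],[1,50,99],0)).tolist())
    r=sel(585,700,-10,75,36,110); Q=P[r]; print('rings',len(Q),np.round(np.percentile(Q,[1,50,99],0)).tolist())
    hh=np.histogram(Q[:,1],bins=np.arange(-10,76,4));print(hh[0].tolist())
    # top arc: fit axis yaw by points z>75
    for lo,hi in ((60,75),(75,84),(84,95)):
        q=Q[(Q[:,2]>lo)&(Q[:,2]<hi)];print(lo,len(q),np.round(np.percentile(q,[2,50,98],0)).tolist() if len(q) else '')
    s=sel(520,670,-400,-80,8,20);print('tray',np.round(np.percentile(P[s],[1,50,99],0)).tolist())
E
```

```text
scene skewer all 1707 [ 587.5 -232.2  106.8] dir [ 0.056  0.998 -0.   ] ends [ 580. -359.  107.] [ 593. -127.  107.]
scene handle 858 [ 590.3 -215.5  105.2] dir [0.049 0.998 0.031] ends [ 584. -342.  101.] [ 594. -144.  107.]
green [[528.0, 115.0, 5.0], [570.0, 128.0, 53.0], [599.0, 140.0, 77.0]]
rings 1505 [[611.0, 8.0, 38.0], [661.0, 31.0, 83.0], [678.0, 50.0, 92.0]]
[0, 0, 0, 1, 62, 161, 162, 166, 159, 40, 104, 168, 164, 170, 137, 10, 1, 0, 0, 0, 0]
60 287 [[669.0, 8.0, 60.0], [674.0, 31.0, 68.0], [677.0, 48.0, 75.0]]
75 298 [[612.0, 9.0, 75.0], [665.0, 27.0, 80.0], [671.0, 49.0, 84.0]]
84 702 [[619.0, 10.0, 84.0], [645.0, 32.0, 89.0], [661.0, 49.0, 92.0]]
tray [[529.0, -366.0, 8.0], [588.0, -246.0, 16.0], [643.0, -124.0, 19.0]]
side skewer all 992 [ 586.1 -223.1  107.7] dir [0.052 0.999 0.002] ends [ 579. -356.  108.] [ 591. -123.  108.]
side handle 545 [ 585.7 -209.5  106.8] dir [0.054 0.998 0.008] ends [ 578. -342.  106.] [ 590. -122.  108.]
green [[526.0, 117.0, 5.0], [562.0, 129.0, 61.0], [597.0, 141.0, 76.0]]
rings 1534 [[603.0, 9.0, 37.0], [635.0, 34.0, 83.0], [677.0, 51.0, 91.0]]
[0, 0, 0, 0, 44, 122, 121, 148, 178, 86, 78, 163, 155, 158, 218, 63, 0, 0, 0, 0, 0]
60 256 [[604.0, 10.0, 61.0], [609.0, 34.0, 69.0], [676.0, 51.0, 75.0]]
75 345 [[611.0, 9.0, 76.0], [620.0, 32.0, 80.0], [670.0, 50.0, 84.0]]
84 727 [[620.0, 9.0, 84.0], [639.0, 32.0, 88.0], [660.0, 49.0, 91.0]]
tray [[529.0, -367.0, 8.0], [589.0, -215.0, 15.0], [643.0, -124.0, 18.0]]
```

```bash
python3 -m crank '{"dr":[[0,0,7],[0,0,7],[0,0,7],[0,0,7],[0,0,7]],"travel":[[0,0,0],[0,0,0],[0,0,0],[0,0,0],[0,0,0]],"gripper":[1,1,1,1,1]}' 60
python3 -m crank '{"dr":[[0,0,7],[0,0,7],[0,0,7],[0,0,7],[0,0,6.5]],"travel":[[0,0,0],[0,0,0],[0,0,0],[0,0,0],[0,0,0]],"gripper":[1,1,1,1,1]}'
cat >> h.py <<'E'
from scipy.spatial.transform import Rotation as Ro
from scipy.optimize import least_squares
def go(pos,yaw=None):
    """print tool-frame shift (m) from now to TCP pos, and turn to yaw of tool y axis (deg) tool down"""
    s=bot.state();R=Ro.from_quat(s['ee_rot']);M=R.as_matrix()
    print('t',round(s['time_s'],2),'tcp',np.round(s['tool_pos'],1),'yaw_y',round(np.degrees(np.arctan2(M[1,1],M[0,1])),2),'z',np.round(M[:,2],3),'F',np.round(s['wrist_force'],1),'w',round(s['grip_width'],1))
    if pos is not None: print('shift tool m',np.round(R.inv().apply(np.array(pos)-s['tool_pos'])/1000,4))
    if yaw is not None:
        a=np.radians(yaw);y=np.array([np.cos(a),np.sin(a),0]);z=np.array([0,0,-1.]);x=np.cross(y,z)
        print('turn',np.round(np.degrees((R.inv()*Ro.from_matrix(np.c_[x,y,z])).as_rotvec()),2))
E
python3 - <<'E'
from h import *
A=[]
for c in ['scene','side']:
    f=np.load(f'/tmp/{c}.npz');ci=bot.camera_info(c);u,v,P=cloud(ci,f['D'])
    Q=P[(P[:,0]>595)&(P[:,0]<685)&(P[:,1]>5)&(P[:,1]<55)&(P[:,2]>50)&(P[:,2]<100)]
    fun=lambda p:(lambda t:np.minimum(abs(np.hypot((Q[:,0]-p[0]-t*p[1]),Q[:,2]-p[2])-38),abs(np.hypot((Q[:,0]-p[0]-t*p[1]),Q[:,2]-p[2])-34)))(Q[:,1]-30)
    r=least_squares(fun,[640,0.,53],loss='soft_l1',x_scale=[1,.01,1]);print(c,np.round(r.x,3),r.cost/len(Q))
go([600,30,260],-3.1)
E
```

```text
time_s: 0.82
tool_pos: [220.5, 503.7, 205.2]
ee_rot: [0.497, 0.868, -0.0, -0.0]
wrist_force: [-0.5, 0.8, -1.2]
grip_width: 94.3
time_s: 1.23
tool_pos: [220.5, 503.6, 205.2]
ee_rot: [0.738, 0.675, -0.0, 0.0]
wrist_force: [0.1, -0.5, 0.5]
grip_width: 94.1
scene [6.39193e+02 4.50000e-02 5.31390e+01] 0.2625113641497336
side [6.40912e+02 5.10000e-02 5.20150e+01] 0.27556693655745923
t 1.23 tcp [220.5 503.6 205.2] yaw_y -5.1 z [-0. -0. -1.] F [ 0.1 -0.5  0.5] w 94.1
shift tool m [-0.438   0.4201 -0.0547]
turn [-0.02  0.03 -2.  ]
```

```bash

python3 -m crank '{"dr":[[0,0,-1],[0,0,-1],[0,0,0],[0,0,0],[0,0,0]],"travel":[[-0.029,0.028,-0.004],[-0.029,0.028,-0.004],[-0.029,0.028,-0.004],[-0.029,0.028,-0.004],[-0.029,0.028,-0.004]],"gripper":[1,1,1,1,1]}' >/dev/null
python3 -m crank '{"dr":[[0,0,0],[0,0,0],[0,0,0],[0,0,0],[0,0,0]],"travel":[[-0.029,0.028,-0.004],[-0.029,0.028,-0.004],[-0.029,0.028,-0.004],[-0.029,0.028,-0.004],[-0.029,0.028,-0.004]],"gripper":[1,1,1,1,1]}' >/dev/null
python3 -m crank '{"dr":[[0,0,0],[0,0,0],[0,0,0],[0,0,0],[0,0,0]],"travel":[[-0.029,0.028,-0.004],[-0.029,0.028,-0.004],[-0.029,0.028,-0.004],[-0.029,0.028,-0.004],[0,0,0]],"gripper":[1,1,1,1,1]}'
python3 - <<'E'
from h import *
ci=bot.camera_info('wrist');im,D=bot.read_camera('wrist');cv2.imwrite('pics/w1.png',im);print(np.round(np.array(ci['T']),2).tolist())
u,v,P=cloud(ci,D)
Q=P[(P[:,0]>595)&(P[:,0]<685)&(P[:,1]>5)&(P[:,1]<55)&(P[:,2]>60)&(P[:,2]<100)]
print(len(Q),np.round(np.percentile(Q,[1,50,99],0)).tolist())
if len(Q)>200:
    d=lambda p:(lambda r:np.minimum(abs(r-38),abs(r-34)))(np.hypot(Q[:,0]-p[0]-(Q[:,1]-30)*p[1],Q[:,2]-p[2]))
    r=least_squares(d,[640,0.04,53],loss='soft_l1',x_scale=[1,.01,1]);print(np.round(r.x,3))
go([588.5,-206,190],-3.1)
E
```

```text
time_s: 2.48
tool_pos: [598.1, 62.6, 260.6]
ee_rot: [0.724, 0.69, 0.001, 0.001]
wrist_force: [-0.1, 0.6, -0.5]
grip_width: 94.3
[[1.0, -0.05, -0.01, 601.87], [-0.05, -0.96, -0.26, 137.07], [0.0, 0.26, -0.97, 440.89], [0.0, 0.0, 0.0, 1.0]]
2282 [[605.0, 8.0, 62.0], [638.0, 31.0, 87.0], [676.0, 50.0, 92.0]]
[6.40824e+02 5.30000e-02 5.33520e+01]
t 2.53 tcp [596.4  65.  260.7] yaw_y -2.67 z [ 0.     0.002 -1.   ] F [-0.4 -1.2 -0.2] w 94.1
shift tool m [-0.2712  0.0047  0.0701]
turn [ 0.02 -0.12  0.43]
```

View pics/w1.png

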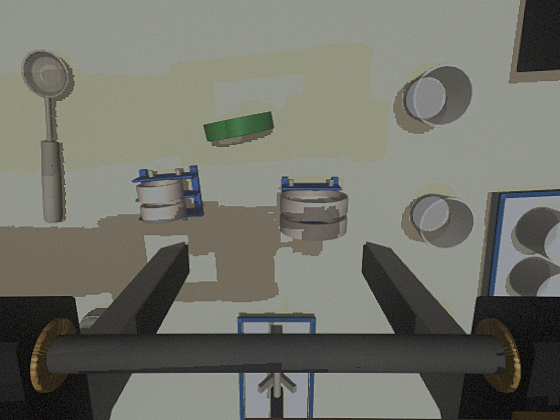

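```bash

python3 -m crank '{"dr":[[0,0,0.4],[0,0,0],[0,0,0],[0,0,0],[0,0,0]],"travel":[[-0.036,0.001,0.007],[-0.036,0.001,0.007],[-0.036,0.001,0.007],[-0.036,0.001,0.007],[-0.036,0.001,0.007]],"gripper":[1,1,1,1,1]}' >/dev/null
python3 -m crank '{"dr":[[0,0,0],[0,0,0],[0,0,0]],"travel":[[-0.03,0.0,0.007],[0,0,0],[0,0,0]],"gripper":[1,1,1]}'
python3 - <<'E'
from h import *
ci=bot.camera_info('wrist');im,D=bot.read_camera('wrist');cv2.imwrite('pics/w2.png',im)
for r in bot.place_of('skewer','wrist')[:3]: v,u=r['point'];print(r['conf'],u,v,np.round(atz(ci,u,v,105),1))
u,v,P=cloud(ci,D);col=im[v,u].astype(int)
m=(abs(P[:,0]-588)<14)&(P[:,1]<-110)&(P[:,1]>-390)&(P[:,2]>100)&(P[:,2]<125)
Q=P[m];cc=Q.mean(0);d=np.linalg.svd(Q-cc)[2][0];d*=np.sign(d[1]);print(len(Q),np.round(cc,1),np.round(d,3),np.round(np.percentile(Q,[1,99],0),1).tolist())
w=[(yy,int(((abs(Q[:,1]-yy))<3).sum()),np.round(np.ptp(Q[abs(Q[:,1]-yy)<3][:,0]),1)) for yy in range(-260,-115,8) if (abs(Q[:,1]-yy)<3).sum()>3];print(w)
go([588.5,-206,190],-3.1)
E
```

```text
time_s: 3.2
tool_pos: [589.2, -142.8, 215.9]
ee_rot: [0.722, 0.692, 0.003, -0.003]
wrist_force: [0.3, -0.1, 0.3]
grip_width: 93.9
0.84 274.3 280.4 [ 586.4 -210.6  105. ]
2896 [ 587.5 -215.5  110.6] [0.027 1.    0.002] [[575.0, -349.9, 102.7], [600.4, -121.5, 119.4]]
[(-260, 35, np.float64(6.6)), (-252, 47, np.float64(6.6)), (-244, 90, np.float64(13.8)), (-236, 96, np.float64(13.7)), (-228, 103, np.float64(13.6)), (-220, 98, np.float64(13.4)), (-212, 97, np.float64(13.4)), (-204, 103, np.float64(13.4)), (-196, 100, np.float64(13.2)), (-188, 110, np.float64(14.1)), (-180, 117, np.float64(14.0)), (-172, 120, np.float64(14.1)), (-164, 61, np.float64(7.1)), (-156, 65, np.float64(7.9)), (-148, 239, np.float64(27.8)), (-140, 67, np.float64(7.8)), (-132, 72, np.float64(7.7)), (-124, 70, np.float64(7.7))]
t 3.3 tcp [ 589.6 -141.9  216.1] yaw_y -2.27 z [ 0.001  0.008 -1.   ] F [0.4 0.1 0.5] w 94.1
shift tool m [-0.0643  0.0015  0.0256]
turn [ 0.02 -0.47  0.83]
```

View pics/w2.png

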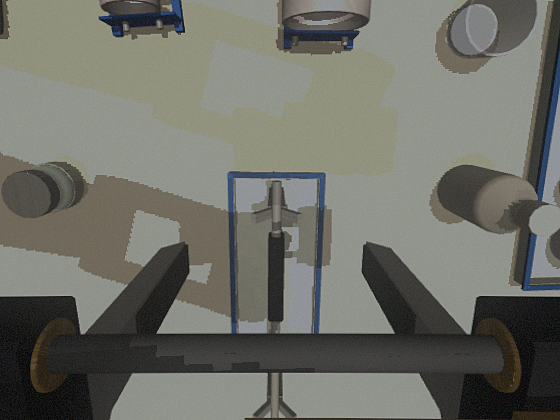

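```bash

python3 -m crank '{"dr":[[0,-0.5,0.8],[0,0,0],[0,0,0],[0,0,0]],"travel":[[-0.033,0,0.012],[-0.032,0,0.012],[0,0,0],[0,0,0]],"gripper":[1,1,1,1]}' >/dev/null
python3 - <<'E'
from h import *
f=np.load('/tmp/scene.npz');u,v,P=cloud(bot.camera_info('scene'),f['D'])
q=P[(P[:,0]>650)&(P[:,0]<780)&(P[:,1]>-200)&(P[:,1]<-60)&(P[:,2]>30)&(P[:,2]<300)];print('bottle',np.round(np.percentile(q,[1,50,99],0)).tolist())
go([588,-207,82],-3.1)
E
```

```text
bottle [[772.0, -153.0, 67.0], [777.0, -144.0, 87.0], [780.0, -133.0, 95.0]]
t 3.63 tcp [ 589.6 -199.4  195.2] yaw_y -2.35 z [ 0.007 -0.    -1.   ] F [0.4 1.  1.5] w 94.1
shift tool m [-0.0077 -0.0022  0.1132]
turn [ 0.43 -0.02  0.75]
```

```bash

python3 -m crank '{"dr":[[0.4,0,0.8],[0,0,0],[0,0,0],[0,0,0],[0,0,0]],"travel":[[-0.005,-0.001,0.03],[-0.003,-0.001,0.03],[0,0,0.02],[0,0,0.01],[0,0,0]],"gripper":[1,1,1,1,1]}' >/dev/null
python3 - <<'E'
from h import *
go([588,-207,82],-3.1)
E
```

```text
t 4.05 tcp [ 593.2 -198.1  110. ] yaw_y -2.53 z [ 0.013 -0.001 -1.   ] F [ 0.2 -0.   0.3] w 93.9
shift tool m [-0.0091 -0.0051  0.0279]
turn [0.75 0.03 0.56]
```

```bash

python3 -m crank '{"dr":[[0.8,0,0.6],[0,0,0],[0,0,0]],"travel":[[-0.01,-0.006,0.01],[0,0,0],[0,0,0]],"gripper":[1,1,1]}' >/dev/null
python3 - <<'E'
from h import *
go([588,-207,82],-3.1)
E
```

```text
t 4.3 tcp [ 588.5 -206.1  102.8] yaw_y -2.94 z [ 0.002 -0.002 -1.   ] F [-0.1  1.   0.9] w 93.7
shift tool m [-0.0009 -0.0005  0.0208]
turn [0.14 0.09 0.16]
```

```bash

python3 -m crank '{"dr":[[0.2,0,0.1],[0,0,0],[0.2,0,0],[0,0,0]],"travel":[[-0.001,-0.001,0.013],[0,0,0],[0,-0.001,0.008],[0,0,0]],"gripper":[1,1,1,1]}' >/dev/null
python3 - <<'E'
from h import *
go([588,-207,82],-3.1)
E
```

```text
t 4.63 tcp [ 588.2 -208.2   83.6] yaw_y -3.09 z [ 0.001 -0.004 -1.   ] F [ 0.3  0.8 -0.7] w 93.7
shift tool m [ 0.0012 -0.0003  0.0016]
turn [0.04 0.22 0.01]
```

```bash

python3 -m crank '{"dr":[[0,0.2,0],[0,0,0],[0,0,0],[0,0,0],[0,0,0]],"travel":[[0.001,0,0.001],[0,0,0],[0,0,0],[0,0,0],[0,0,0]],"gripper":[0.5,0.3,0.15,0,0]}' 55
python3 -m crank '{"dr":[[0,0,0],[0,0,0],[0,0,0],[0,0,0],[0,0,0]],"travel":[[0,0,0],[0,0,0],[0,0,0],[0,0,0],[0,0,0]],"gripper":[0,0,0,0,0]}'
python3 - <<'E'
from h import *
go([588,-207,82],-3.1)
E
```

```text
time_s: 5.05
tool_pos: [588.5, -207.4, 82.6]
ee_rot: [0.726, 0.688, 0.0, 0.0]
wrist_force: [0.1, -0.3, -0.3]
grip_width: 64.0
time_s: 5.47
tool_pos: [588.9, -207.5, 83.4]
ee_rot: [0.726, 0.688, 0.001, 0.001]
wrist_force: [-0.0, -0.3, -0.0]
grip_width: 30.7
t 5.47 tcp [ 588.9 -207.5   83.4] yaw_y -3.11 z [ 0.002 -0.001 -1.   ] F [-0.  -0.3 -0. ] w 30.7
shift tool m [ 0.0005 -0.0009  0.0014]
turn [ 0.14  0.03 -0.01]
```

```bash

python3 -m crank '{"dr":[[0,0,0],[0,0,0],[0,0,0],[0,0,0],[0,0,0]],"travel":[[0,0,0.001],[0,0,0],[0,0,0],[0,0,0],[0,0,0]],"gripper":[0,0,0,0,0]}' >/dev/null
python3 -m crank '{"dr":[[0,0,0],[0,0,0]],"travel":[[0,0,0],[0,0,0]],"gripper":[0,0]}'
python3 - <<'E'
from h import *
go([588,-207,82],-3.1)
E
```

```text
time_s: 6.05
tool_pos: [586.9, -207.4, 82.2]
ee_rot: [0.726, 0.688, -0.001, -0.001]
wrist_force: [-1.4, 0.8, 1.0]
grip_width: 13.4
t 6.05 tcp [ 586.9 -207.4   82.2] yaw_y -3.09 z [-0.002 -0.    -1.   ] F [-1.4  0.8  1. ] w 13.4
shift tool m [0.0004 0.0011 0.0001]
turn [-0.12  0.02  0.01]
```

```bash

python3 -m crank '{"dr":[[0,0,0],[0,0,0],[0,0,0],[0,0,0],[0,0,0]],"travel":[[0,0,-0.015],[0,0,-0.03],[0,0,-0.035],[0,0,-0.03],[0,0,-0.01]],"gripper":[0,0,0,0,0]}'
python3 -m crank '{"dr":[[0,0,0],[0,0,0],[0,0,0],[0,0,0],[0,0,0]],"travel":[[0.015,0.001,0],[0.03,0.003,0],[0.037,0.004,0],[0.037,0.004,0],[0.037,0.004,0]],"gripper":[0,0,0,0,0]}' >/dev/null
python3 -m crank '{"dr":[[0,0,0],[0,0,0],[0,0,0],[0,0,0],[0,0,0]],"travel":[[0.037,0.004,0],[0.037,0.004,0],[0.037,0.004,0],[0.037,0.004,0],[0.037,0.003,0]],"gripper":[0,0,0,0,0]}' >/dev/null
python3 -m crank '{"dr":[[0,0,0],[0,0,0],[0,0,0]],"travel":[[0.02,0,0],[0,0,0],[0,0,0]],"gripper":[0,0,0]}'
python3 - <<'E'
from h import *
go([652,241,200],-3.1)
E
```

```text
time_s: 6.47
tool_pos: [585.2, -205.4, 196.9]
ee_rot: [0.726, 0.688, -0.002, -0.008]
wrist_force: [1.2, 0.6, 0.1]
grip_width: 14.1
time_s: 7.55
tool_pos: [634.1, 182.3, 170.7]
ee_rot: [0.726, 0.688, -0.011, -0.019]
wrist_force: [0.8, -0.2, -1.8]
grip_width: 13.3
t 7.55 tcp [634.1 182.3 170.7] yaw_y -3.06 z [-0.042  0.012 -0.999] F [ 0.8 -0.2 -1.8] w 13.3
shift tool m [ 0.0599  0.0135 -0.0293]
turn [-2.44 -0.59  0.03]
```

```bash

python3 -m crank '{"dr":[[-1.5,-0.4,0],[-1,-0.2,0],[0,0,0],[0,0,0]],"travel":[[0.03,0.01,-0.003],[0.029,0.005,-0.003],[0,0,0],[0,0,0]],"gripper":[0,0,0,0]}'
python3 - <<'E'
from h import *
go([652,241,140],-3.1)
E
```

```text
time_s: 7.88
tool_pos: [650.1, 239.0, 168.6]
ee_rot: [0.727, 0.686, -0.005, -0.001]
wrist_force: [-0.4, 0.2, -1.2]
grip_width: 13.3
t 7.88 tcp [650.1 239.  168.6] yaw_y -3.31 z [-0.008 -0.005 -1.   ] F [-0.4  0.2 -1.2] w 13.3
shift tool m [0.0023 0.002  0.0285]
turn [-0.46  0.32 -0.21]
```

```bash

python3 -m crank '{"dr":[[-0.5,0.3,-0.2],[0,0,0],[0,0,0],[0,0,0],[0,0,0]],"travel":[[0.002,0.001,0.03],[0,0,0.03],[0,0,0.03],[0,0,0.015],[0,0,0]],"gripper":[0,0,0,0,0]}' >/dev/null
python3 -m crank '{"dr":[[0,0,0],[0,0,0]],"travel":[[0,0,0],[0,0,0]],"gripper":[0,0]}'
cat >> h.py <<'E'
def rod(y0,y1,zr=(30,110),cams=('scene','side')):
    for c in cams:
        ci=bot.camera_info(c);im,D=bot.read_camera(c);np.savez('/tmp/'+c,im=im,D=D);cv2.imwrite(f'/tmp/{c}.png',im);s=bot.state();R=Ro.from_quat(s['ee_rot']);t=s['tool_pos']
        u,v,P=cloud(ci,D);g=R.inv().apply(P-t)  # tool frame: x along skewer
        m=(g[:,0]>y0)&(g[:,0]<y1)&(abs(g[:,1])<15)&(abs(g[:,2]+23)<25);Q=g[m]
        if len(Q)<20: print(c,'few',len(Q));continue
        a=np.polyfit(Q[:,0],Q[:,1],1);b=np.polyfit(Q[:,0],Q[:,2],1)
        W=P[m];i=np.argsort(Q[:,0]);n=max(5,len(i)//12)
        print(c,len(Q),'lateral slope,off',np.round(a,4),'down slope,off',np.round(b,4),'range',np.round(np.percentile(Q[:,0],[0,1,99])),'world tip end',np.round(np.median(W[i[:n]],0),1),'handle end',np.round(np.median(W[i[-n:]],0),1))
E
python3 - <<'E'
from h import *
rod(-175,-45)
go([652,241,30],-3.1)
E
```

```text
time_s: 8.47
tool_pos: [650.1, 229.7, 58.0]
ee_rot: [0.73, 0.684, -0.002, 0.001]
wrist_force: [-0.9, -0.2, -0.9]
grip_width: 13.5
scene 580 lateral slope,off [1.0000e-04 1.1969e+00] down slope,off [-4.10000e-03 -2.54929e+01] range [-169. -166.  -46.] world tip end [640.9  69.8  84. ] handle end [648.9 180.6  84.3]
side 160 lateral slope,off [-0.0597 -8.3339] down slope,off [  0.0249 -21.0909] range [-147. -145.  -99.] world tip end [640.3  87.3  84. ] handle end [642.  129.8  83.3]
t 8.57 tcp [651.1 230.3  59.5] yaw_y -3.74 z [ 0.001 -0.003 -1.   ] F [-0.   0.2 -0.7] w 13.9
shift tool m [0.0108 0.0001 0.0295]
turn [ 0.06  0.15 -0.64]
```

```bash

python3 -m crank '{"dr":[[0,0,-0.6],[0,0,0],[0,0,0],[0,0,0],[0,0,0]],"travel":[[0.014,0,0],[0,0,0.01],[0,0,0.01],[0,0,0.007],[0,0,0]],"gripper":[0,0,0,0,0]}' >/dev/null
python3 -m crank '{"dr":[[0,0,0],[0,0,0]],"travel":[[0,0,0],[0,0,0]],"gripper":[0,0]}' >/dev/null
python3 - <<'E'
from h import *
rod(-175,-45,cams=['scene'])
cv2.imwrite('pics/s3.png',cv2.resize(np.load('/tmp/scene.npz')['im'][180:360,260:500],None,fx=3,fy=3))
go([652,241,30],-3.1)
E
```

```text
scene 577 lateral slope,off [-0.      1.3874] down slope,off [-2.6000e-03 -2.5912e+01] range [-169. -166.  -46.] world tip end [647.7  86.7  60.8] handle end [654.4 197.7  62. ]
t 9.2 tcp [655.3 247.6  35.6] yaw_y -3.01 z [ 0.011  0.    -1.   ] F [-0.4 -0.7 -1.5] w 13.3
shift tool m [-0.0067 -0.0031  0.0055]
turn [ 0.6  -0.06  0.09]
```

View pics/s3.png

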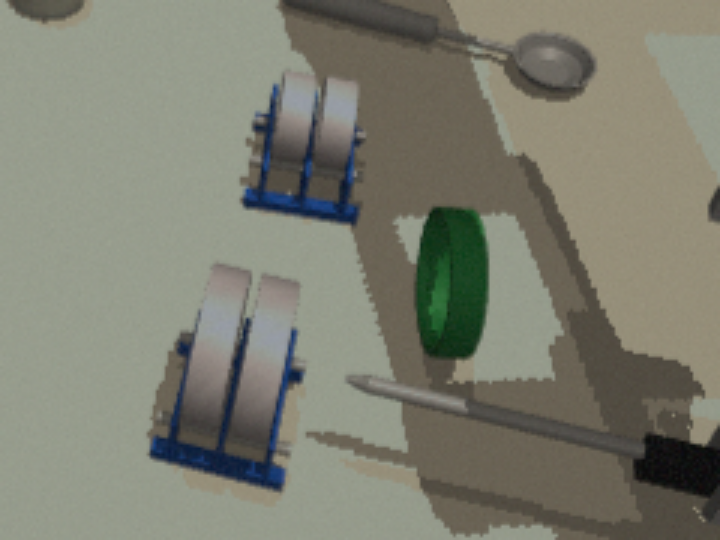

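The tip at crop (350,380) points at the ring bore, the rod is level, and the green ring (450,280) is clear of it. I'll make fine corrections, then thread.

```bash

python3 -m crank '{"dr":[[0.6,0,0.1],[0,0,0],[0,0,0]],"travel":[[-0.01,-0.005,0.005],[0,0,0],[0,0,0]],"gripper":[0,0,0]}' >/dev/null
python3 - <<'E'
from h import *
go([644.3,120,30],-3.05)
E
```

```text
t 9.45 tcp [649.7 236.8  30.7] yaw_y -3.12 z [ 0.     0.001 -1.   ] F [-0.2 -0.2 -1.5] w 13.5
shift tool m [-0.1169  0.0009  0.0006]
turn [ 0.   -0.06 -0.07]
```

```bash

python3 -m crank '{"dr":[[0,0,0],[0,0,0],[0,0,0],[0,0,0]],"travel":[[-0.015,0,0],[-0.015,0,0],[0,0,0],[0,0,0]],"gripper":[0,0,0,0]}' >/dev/null
python3 - <<'E'
from h import *
go([644.3,120,30],-3.05)
E
python3 -m crank '{"dr":[[0,0,0],[0,0,0],[0,0,0],[0,0,0],[0,0,0]],"travel":[[-0.012,0,0],[-0.012,0,0],[-0.012,0,0],[0,0,0],[0,0,0]],"gripper":[0,0,0,0,0]}' >/dev/null
python3 - <<'E'
from h import *
go([644.3,120,30],-3.05)
E
```

```text
t 9.78 tcp [648.  202.4  31. ] yaw_y -3.19 z [ 0.001  0.    -1.   ] F [-0.7 -0.4 -1.9] w 13.5
shift tool m [-0.0825  0.0009  0.001 ]
turn [ 0.03 -0.03 -0.14]
t 10.2 tcp [646.2 161.2  31.8] yaw_y -3.29 z [ 0.002  0.    -1.   ] F [-0.1 -0.1 -1.3] w 14.0
shift tool m [-0.0412  0.0005  0.0017]
turn [ 0.1  -0.03 -0.24]
```

```bash

python3 -m crank '{"dr":[[0,0,-0.2],[0,0,0],[0,0,0],[0,0,0],[0,0,0]],"travel":[[-0.012,0,0.001],[-0.012,0,0],[-0.012,0,0],[0,0,0],[0,0,0]],"gripper":[0,0,0,0,0]}' >/dev/null
python3 - <<'E'
from h import *
rod(-172,-115,cams=['scene','side'])
a=np.load('/tmp/scene.npz')['im'][200:360,250:470];b=np.load('/tmp/side.npz')['im'][180:360,130:350]
cv2.imwrite('pics/s4.png',np.vstack([cv2.resize(a,(400,290)),cv2.resize(b,(400,300))]))
go([644.3,120,30],-3.05)
E
```

```text
scene 210 lateral slope,off [0.0211 4.4224] down slope,off [  0.0835 -13.0318] range [-169. -167. -115.] world tip end [636.  -42.8  55.7] handle end [639.6   5.5  35.1]
side few 7
t 10.72 tcp [644.  121.8  30.5] yaw_y -3.03 z [ 0.002  0.    -1.   ] F [-0.2  0.7 -1.2] w 13.3
shift tool m [-0.0018  0.0004  0.0005]
turn [ 0.1  -0.02  0.02]
```

View pics/s4.png

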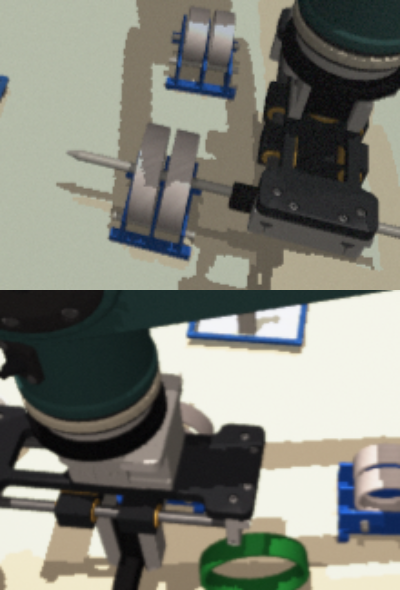

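The rod passes through both rings: the tip emerges at (70,155) and the handle is at (250,195). I'll lift slowly.

```bash

python3 -m crank '{"dr":[[0,0,0],[0,0,0],[0,0,0],[0,0,0],[0,0,0]],"travel":[[0,0,-0.012],[0,0,-0.01],[0,0,-0.007],[0,0,-0.005],[0,0,-0.005]],"gripper":[0,0,0,0,0]}' 60
python3 -m crank '{"dr":[[0,0,0],[0,0,0],[0,0,0],[0,0,0],[0,0,0]],"travel":[[0,0,-0.008],[0,0,-0.01],[0,0,-0.01],[0,0,-0.01],[0,0,-0.005]],"gripper":[0,0,0,0,0]}'
python3 - <<'E'
from h import *
go([644,121,200],-3.1)
E
```

```text
time_s: 11.13
tool_pos: [643.3, 123.9, 72.5]
ee_rot: [0.725, 0.689, 0.001, -0.0]
wrist_force: [0.1, -0.1, -2.8]
grip_width: 13.6
time_s: 11.55
tool_pos: [643.2, 124.7, 120.5]
ee_rot: [0.724, 0.689, 0.001, -0.0]
wrist_force: [-0.4, 0.3, -2.9]
grip_width: 13.6
t 11.55 tcp [643.2 124.7 120.5] yaw_y -2.83 z [ 0.001  0.002 -1.   ] F [-0.4  0.3 -2.9] w 13.6
shift tool m [-0.0035  0.001  -0.0795]
turn [ 0.04 -0.11  0.27]
```

```bash

python3 -m crank '{"dr":[[0,0,0.2],[0,0,0],[0,0,0],[0,0,0],[0,0,0]],"travel":[[0,0,-0.012],[0,0,-0.015],[0,0,-0.015],[0,0,-0.015],[0,0,-0.012]],"gripper":[0,0,0,0,0]}' >/dev/null
python3 -m crank '{"dr":[[0,0,0],[0,0,0],[0,0,0]],"travel":[[0,0,-0.01],[0,0,0],[0,0,0]],"gripper":[0,0,0]}'
python3 - <<'E'
from h import *
rod(-172,-115)
a=np.load('/tmp/scene.npz')['im'][110:360,200:500];b=np.load('/tmp/side.npz')['im']
cv2.imwrite('pics/s5.png',np.hstack([cv2.resize(a,(400,333)),cv2.resize(b,(400,333))]))
go([644,121,200],-3.1)
E
```

```text
time_s: 12.22
tool_pos: [643.4, 124.3, 210.1]
ee_rot: [0.726, 0.688, 0.002, 0.001]
wrist_force: [0.1, 0.2, -3.1]
grip_width: 13.5
scene 306 lateral slope,off [0.0083 3.0247] down slope,off [-1.51000e-02 -2.69314e+01] range [-169. -168. -115.] world tip end [635.2 -40.1 233.9] handle end [639.5   7.3 235. ]
side few 12
t 12.32 tcp [643.2 124.3 209.4] yaw_y -3.12 z [ 0.004  0.002 -1.   ] F [ 0.4 -0.3 -2.8] w 13.6
shift tool m [-0.0033  0.0009  0.0094]
turn [ 0.21 -0.14 -0.02]
```

View pics/s5.png

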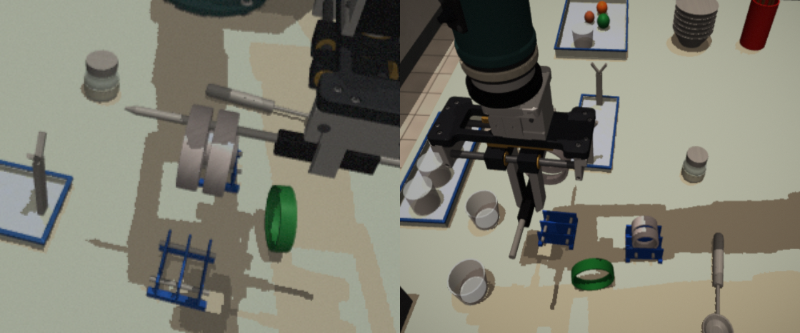

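Both rings hang on the rod (crop 195,150), the rack below is empty, and the small rings are untouched. Now I'll move to the stand gently.

```bash

python3 -m crank '{"dr":[[0.2,-0.1,0],[0,0,0],[0,0,0],[0,0,0],[0,0,0]],"travel":[[-0.006,-0.001,0],[-0.012,-0.001,0],[-0.017,-0.002,0],[-0.02,-0.002,0],[-0.02,-0.002,0]],"gripper":[0,0,0,0,0]}' >/dev/null
python3 -m crank '{"dr":[[0,0,0],[0,0,0],[0,0,0],[0,0,0],[0,0,0]],"travel":[[-0.02,-0.002,0],[-0.018,-0.002,0],[-0.012,-0.001,0],[-0.006,-0.001,0],[0,0,0]],"gripper":[0,0,0,0,0]}'
python3 - <<'E'
from h import *
go([587,-207.4,205],-3.1)
E
```

```text
time_s: 13.15
tool_pos: [615.0, -18.0, 198.4]
ee_rot: [0.726, 0.687, -0.008, -0.006]
wrist_force: [0.4, -0.3, -2.6]
grip_width: 13.7
t 13.15 tcp [615.  -18.  198.4] yaw_y -3.19 z [-0.02  -0.002 -1.   ] F [ 0.4 -0.3 -2.6] w 13.7
shift tool m [-0.1907 -0.0175 -0.0057]
turn [-1.17  0.17 -0.09]
```

```bash

python3 -m crank '{"dr":[[-0.6,0.1,0],[-0.6,0.1,0],[0,0,0],[0,0,0],[0,0,0]],"travel":[[-0.006,-0.001,-0.003],[-0.012,-0.002,-0.003],[-0.018,-0.002,0],[-0.02,-0.002,0],[-0.02,-0.002,0]],"gripper":[0,0,0,0,0]}' >/dev/null
python3 -m crank '{"dr":[[0,0,0],[0,0,0],[0,0,0],[0,0,0],[0,0,0]],"travel":[[-0.02,-0.002,0],[-0.018,-0.001,0],[-0.012,-0.001,0],[-0.006,0,0],[0,0,0]],"gripper":[0,0,0,0,0]}'
python3 - <<'E'
from h import *
go([587,-207.4,205],-3.1)
E
```

```text
time_s: 13.98
tool_pos: [593.7, -153.4, 207.4]
ee_rot: [0.723, 0.691, 0.003, 0.003]
wrist_force: [-0.8, 0.5, -2.0]
grip_width: 13.4
t 13.98 tcp [ 593.7 -153.4  207.4] yaw_y -2.63 z [ 0.008  0.001 -1.   ] F [-0.8  0.5 -2. ] w 13.4
shift tool m [-0.0543 -0.0042  0.0023]
turn [ 0.47 -0.06  0.47]
```

```bash

python3 -m crank '{"dr":[[0.4,0,0.4],[0,0,0],[0,0,0],[0,0,0],[0,0,0]],"travel":[[-0.01,-0.002,0],[-0.018,-0.002,0],[-0.016,0,0],[-0.008,0,0],[0,0,0]],"gripper":[0,0,0,0,0]}' >/dev/null
python3 -m crank '{"dr":[[0,0,0],[0,0,0]],"travel":[[0,0,0],[0,0,0]],"gripper":[0,0]}' >/dev/null
python3 - <<'E'
from h import *
rod(-172,-115)
go([587,-207.4,205],-3.1)
ci=bot.camera_info('wrist');im,D=bot.read_camera('wrist')
a=np.load('/tmp/scene.npz')['im'][110:310,60:300];b=np.load('/tmp/side.npz')['im']
cv2.imwrite('pics/s6.png',np.hstack([cv2.resize(a,(400,333)),cv2.resize(b,(400,333))]))
f=np.load('/tmp/scene.npz');u,v,P=cloud(bot.camera_info('scene'),f['D'])
Q=P[(abs(P[:,0]-583)<45)&(P[:,1]>-375)&(P[:,1]<-250)&(P[:,2]>160)&(P[:,2]<215)]
print('rings',len(Q),np.round(np.percentile(Q,[1,50,99],0)).tolist());print(np.histogram(Q[:,1],bins=np.arange(-375,-249,5)))
E
```

```text
scene 178 lateral slope,off [0.0087 3.0854] down slope,off [-2.2700e-02 -2.8029e+01] range [-169. -166. -119.] world tip end [ 581.5 -367.   231.4] handle end [ 584.8 -323.8  233.1]
side few 0
t 14.67 tcp [ 587.7 -203.   207.7] yaw_y -2.68 z [ 0.001  0.004 -1.   ] F [ 0.5  0.7 -2.6] w 13.3
shift tool m [-0.0044 -0.0005  0.0027]
turn [ 0.04 -0.23  0.42]
rings 1430 [[550.0, -317.0, 165.0], [578.0, -291.0, 184.0], [623.0, -274.0, 214.0]]
(array([  0,   0,   0,   0,   0,   0,   0,   0,   0,   0,   0,  38, 121,
       153, 194, 125, 108, 201, 186, 240,  64,   0,   0,   0,   0]), array([-375, -370, -365, -360, -355, -350, -345, -340, -335, -330, -325,
       -320, -315, -310, -305, -300, -295, -290, -285, -280, -275, -270,
       -265, -260, -255, -250]))
```

View pics/s6.png

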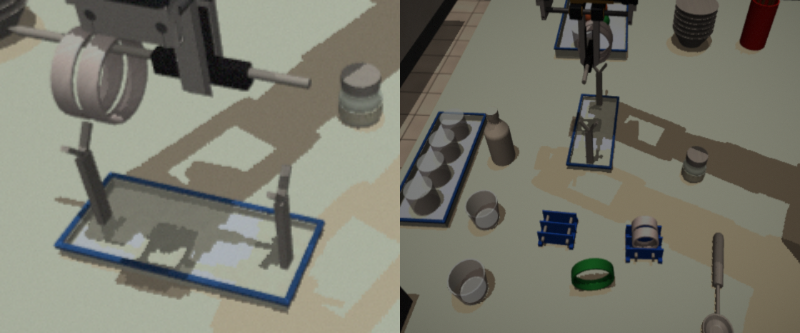

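The rings hang at y -317..-274, between the uprights at about -342 and -145. I'll level out the 1° tip droop and descend.

```bash

python3 -m crank '{"dr":[[0,-1.3,0.4],[0,0,0],[0,0,0],[0,0,0],[0,0,0]],"travel":[[-0.005,0,0.008],[0,0,0.014],[0,0,0.014],[0,0,0.01],[0,0,0]],"gripper":[0,0,0,0,0]}' >/dev/null
python3 -m crank '{"dr":[[0,0,0]],"travel":[[0,0,0]],"gripper":[0]}' >/dev/null
python3 - <<'E'
from h import *
go([587,-207.4,130],-3.1)
E
```

```text
t 15.22 tcp [ 588.  -207.2  159.1] yaw_y -2.94 z [ 0.001 -0.024 -1.   ] F [ 0.2 -0.3 -1.2] w 13.3
shift tool m [ 0.0004 -0.0011  0.0291]
turn [0.13 1.39 0.16]
```

```bash

python3 -m crank '{"dr":[[0.1,0,0.1],[0,0,0],[0,0,0],[0,0,0],[0,0,0]],"travel":[[0.001,-0.001,0.01],[0,0,0.014],[0,0,0.008],[0,0,0],[0,0,0]],"gripper":[0,0,0,0,0]}' >/dev/null
python3 - <<'E'
from h import *
rod(-172,-115)
go([587,-207.4,82.5],-3.1)
E
```

```text
scene 159 lateral slope,off [0.0116 3.3314] down slope,off [-1.98000e-02 -2.79671e+01] range [-169. -167. -117.] world tip end [ 580.2 -368.7  155.5] handle end [ 584.2 -325.   156.1]
side few 0
t 15.73 tcp [ 588.2 -207.   127.1] yaw_y -3.04 z [ 0.003 -0.026 -1.   ] F [ 0.   0.5 -2.6] w 13.5
shift tool m [ 0.0007 -0.0013  0.0446]
turn [0.23 1.5  0.06]
```

```bash

python3 -m crank '{"dr":[[0.2,0,0.1],[0,0,0],[0,0,0],[0,0,0],[0,0,0]],"travel":[[0.001,-0.0015,0.008],[0,0,0.01],[0,0,0.008],[0,0,0],[0,0,0]],"gripper":[0,0,0,0,0]}' >/dev/null
python3 - <<'E'
from h import *
go([587,-207.4,82.5],-3.1)
E
python3 -m crank '{"dr":[[0,0,0],[0,0,0],[0,0,0],[0,0,0]],"travel":[[0.0005,-0.0005,0.004],[0,0,0.004],[0,0,0],[0,0,0]],"gripper":[0,0,0,0]}'
python3 - <<'E'
from h import *
go([587,-207.4,82.5],-3.1)
E
```

```text
t 16.15 tcp [ 587.7 -207.2  100.7] yaw_y -3.17 z [ 0.002 -0.028 -1.   ] F [-0.3 -0.1 -2.8] w 13.7
shift tool m [ 0.0003 -0.0008  0.0182]
turn [ 0.23  1.59 -0.07]
time_s: 16.48
tool_pos: [587.1, -206.9, 91.6]
ee_rot: [0.726, 0.687, -0.009, 0.011]
wrist_force: [0.1, -0.7, -2.4]
grip_width: 13.8
t 16.48 tcp [ 587.1 -206.9   91.6] yaw_y -3.17 z [ 0.002 -0.028 -1.   ] F [ 0.1 -0.7 -2.4] w 13.8
shift tool m [-0.0003 -0.0001  0.0091]
turn [ 0.2   1.58 -0.07]
```

```bash

python3 -m crank '{"dr":[[0,0,0],[0,0,0],[0,0,0],[0,0,0]],"travel":[[0,0,0.003],[0,0,0.002],[0,0,0],[0,0,0]],"gripper":[0,0,0,0]}'
python3 -m crank '{"dr":[[0,0,0],[0,0,0],[0,0,0],[0,0,0]],"travel":[[0,0,0.002],[0,0,0.0015],[0,0,0],[0,0,0]],"gripper":[0,0,0,0]}'
python3 - <<'E'
from h import *
rod(-172,-115,cams=['scene'])
go([587,-207.4,82.5],-3.1)
E
```

```text
time_s: 16.82
tool_pos: [587.5, -207.2, 86.6]
ee_rot: [0.726, 0.687, -0.009, 0.011]
wrist_force: [-0.5, -0.3, -3.1]
grip_width: 13.5
time_s: 17.15
tool_pos: [587.6, -207.4, 84.6]
ee_rot: [0.726, 0.687, -0.008, 0.012]
wrist_force: [-0.2, 0.3, -2.3]
grip_width: 13.6
scene 302 lateral slope,off [-0.0103 -1.168 ] down slope,off [0.1519 1.5265] range [-168. -165. -117.] world tip end [ 580.5 -367.1  114.4] handle end [ 583.1 -326.7  114.1]
t 17.2 tcp [ 587.6 -207.4   84.5] yaw_y -3.16 z [ 0.004 -0.029 -1.   ] F [-0.5 -0.2 -1.9] w 13.4
shift tool m [-0.     -0.0006  0.002 ]
turn [ 0.32  1.62 -0.06]
```

```bash

python3 -m crank '{"dr":[[0,0,0],[0,0,0],[0,0,0]],"travel":[[0,0,0.002],[0,0,0],[0,0,0]],"gripper":[0,0,0]}'
python3 -m crank '{"dr":[[0,0,0],[0,0,0],[0,0,0]],"travel":[[0,0,0.002],[0,0,0],[0,0,0]],"gripper":[0,0,0]}'
python3 -m crank '{"dr":[[0,0,0],[0,0,0],[0,0,0]],"travel":[[0,0,0.001],[0,0,0],[0,0,0]],"gripper":[0,0,0]}'
python3 - <<'E'
from h import *
f=lambda:None
ci=bot.camera_info('scene');im,D=bot.read_camera('scene');u,v,P=cloud(ci,D)
for y in range(-372,-110,8):
    q=P[(abs(P[:,1]-y)<4)&(abs(P[:,0]-(588+.054*(y+207)))<5)&(P[:,2]>92)&(P[:,2]<125)]
    if len(q)>5: print(y,len(q),np.round(np.percentile(q[:,2],[50,95]),1),end='; ')
go([587,-207.4,82.5],-3.1);print(bot.state()['moment'])
E
```

```text
time_s: 17.45
tool_pos: [587.5, -207.4, 84.1]
ee_rot: [0.726, 0.687, -0.008, 0.012]
wrist_force: [-1.8, 0.3, -0.8]
grip_width: 13.3
time_s: 17.7
tool_pos: [587.7, -207.5, 83.5]
ee_rot: [0.726, 0.687, -0.008, 0.012]
wrist_force: [-1.9, -0.4, -0.8]
grip_width: 13.8
time_s: 17.95
tool_pos: [587.8, -207.5, 83.4]
ee_rot: [0.726, 0.688, -0.008, 0.013]
wrist_force: [-3.1, 1.0, 2.1]
grip_width: 13.4
-372 9 [110.9 111.9]; -364 21 [111.4 112.8]; -356 21 [111.8 113.1]; -348 31 [110.7 113.5]; -340 49 [106.3 113.5]; -332 25 [111.1 113.1]; -324 15 [111.4 112.4]; -316 22 [115.6 117. ]; -308 10 [115.8 116.6]; -300 8 [112.  115.3]; -196 27 [112.6 114. ]; -188 33 [112.5 113.7]; -180 28 [112.5 114. ]; -172 32 [112.3 113.2]; -164 50 [108.3 112. ]; -156 25 [109.1 110.9]; -148 29 [108.5 110.5]; -140 44 [107.  110.6]; -132 29 [108.9 110.7]; -124 30 [108.9 111.5]; -116 11 [106.7 110.5]; t 18.0 tcp [ 587.8 -207.5   83.4] yaw_y -3.12 z [ 0.006 -0.029 -1.   ] F [-2.9 -0.1  2.2] w 13.8
shift tool m [ 0.     -0.0008  0.0008]
turn [ 0.44  1.64 -0.02]
[0.43555638 0.52366462 0.10182272]
```

The near notch has taken the load, and the far end is about 2 mm high. I'll tilt the tip down 0.8° and then open gently.

```bash

python3 -m crank '{"dr":[[0,0.8,0],[0,0,0],[0,0,0]],"travel":[[0,0,-0.0005],[0,0,0],[0,0,0]],"gripper":[0,0,0]}'
python3 - <<'E'
from h import *
ci=bot.camera_info('scene');im,D=bot.read_camera('scene');u,v,P=cloud(ci,D)
for y in range(-372,-110,8):
    q=P[(abs(P[:,1]-y)<4)&(abs(P[:,0]-(588+.054*(y+207)))<5)&(P[:,2]>92)&(P[:,2]<125)]
    if len(q)>5: print(y,np.round(np.percentile(q[:,2],[50,95]),1),end='; ')
go([587,-207.4,82.5],-3.1)
E
```

```text
time_s: 18.25
tool_pos: [587.6, -207.3, 82.7]
ee_rot: [0.726, 0.687, -0.002, 0.007]
wrist_force: [-3.0, 1.6, 2.9]
grip_width: 13.7
-372 [107.8 109.7]; -364 [109.  110.9]; -356 [109.1 111. ]; -348 [109.4 110.5]; -340 [105.5 110.4]; -332 [108.7 110.4]; -324 [109.4 111. ]; -316 [113.6 114.4]; -308 [112.8 113.6]; -196 [111.8 113.1]; -188 [112.  113.1]; -180 [111.9 113.1]; -172 [112.1 113.3]; -164 [109.  112.5]; -156 [109.2 110.8]; -148 [108.5 110.3]; -140 [108.2 110.4]; -132 [109.2 110.7]; -124 [108.9 110.5]; -116 [107.6 110.6]; t 18.3 tcp [ 587.6 -207.3   82.7] yaw_y -3.13 z [ 0.006 -0.014 -1.   ] F [-2.4  1.1  2.2] w 13.7
shift tool m [-0.0001 -0.0006  0.0002]
turn [ 0.39  0.75 -0.03]
```

```bash

python3 -m crank '{"dr":[[0,0,0],[0,0,0],[0,0,0],[0,0,0],[0,0,0]],"travel":[[0,0,0],[0,0,0],[0,0,0],[0,0,0],[0,0,0]],"gripper":[0.2,0.25,0.35,0.45,0.5]}' 5
python3 -m crank '{"dr":[[0,0,0],[0,0,0],[0,0,0],[0,0,0],[0,0,0]],"travel":[[0,0,0],[0,0,0],[0,0,0],[0,0,-0.01],[0,0,-0.01]],"gripper":[0.5,0.5,0.5,0.5,0.5]}'
python3 - <<'E'
from h import *
ci=bot.camera_info('scene');im,D=bot.read_camera('scene');u,v,P=cloud(ci,D)
for y in range(-372,-110,8):
    q=P[(abs(P[:,1]-y)<4)&(abs(P[:,0]-(588+.054*(y+207)))<5)&(P[:,2]>92)&(P[:,2]<125)]
    if len(q)>5: print(y,np.round(np.percentile(q[:,2],[50,95]),1),end='; ')
go([587,-207.4,220],-3.1)
E
```

```text
time_s: 18.72
tool_pos: [589.8, -208.8, 82.3]
ee_rot: [0.726, 0.687, -0.002, 0.01]
wrist_force: [-0.2, -0.1, -0.4]
grip_width: 39.9
time_s: 19.13
tool_pos: [588.4, -207.9, 100.6]
ee_rot: [0.726, 0.687, -0.003, 0.008]
wrist_force: [0.7, -0.2, 0.1]
grip_width: 47.0
-372 [107.5 108.6]; -364 [108.2 110.1]; -356 [108.6 110.2]; -348 [108.7 110.3]; -340 [104.3 110.2]; -332 [108.2 110.4]; -324 [108.4 110.8]; -316 [113.3 114.2]; -308 [112.1 113.6]; -300 [109.1 112.8]; -292 [112.7 114. ]; -284 [112.2 113.9]; -276 [106.9 111.9]; -268 [108.4 109.6]; -260 [107.2 109.6]; -252 [107.3 108.9]; -244 [108.4 111.6]; -212 [111.4 112.7]; -204 [110.9 112.8]; -196 [110.9 112.6]; -188 [110.7 112.4]; -180 [111.2 112.7]; -172 [110.9 112.4]; -164 [107.2 110.7]; -156 [108.6 109.9]; -148 [107.9 109.5]; -140 [106.2 109.4]; -132 [108.2 109.7]; -124 [108.  110.2]; -116 [107.4 109.8]; t 19.18 tcp [ 589.6 -208.4  103.3] yaw_y -3.15 z [ 0.011 -0.017 -1.   ] F [-0.4  0.6  1.9] w 46.8
shift tool m [-0.0011 -0.0013 -0.1167]
turn [ 0.66  0.94 -0.06]
```

Seated at both ends. I'll retreat upward and take a final look.

```bash

python3 -m crank '{"dr":[[0,0,0],[0,0,0],[0,0,0],[0,0,0],[0,0,0]],"travel":[[0,0,-0.015],[0,0,-0.025],[0,0,-0.03],[0,0,-0.03],[0,0,-0.03]],"gripper":[0.5,0.5,0.5,0.5,0.5]}' >/dev/null
python3 -m crank '{"dr":[[0,0,0],[0,0,0],[0,0,0],[0,0,0],[0,0,0]],"travel":[[0.02,0,-0.03],[0.03,0,0],[0.03,0,0],[0.03,0,0],[0,0,0]],"gripper":[0.5,0.5,0.5,0.5,0.5]}'
python3 - <<'E'
from h import *
a,D=bot.read_camera('scene');b,_=bot.read_camera('side');u,v,P=cloud(bot.camera_info('scene'),D)
Q=P[(abs(P[:,0]-583)<50)&(P[:,1]>-325)&(P[:,1]<-250)&(P[:,2]>30)&(P[:,2]<100)]
print(np.round(np.percentile(Q,[1,50,99],0)).tolist())
cv2.imwrite('pics/f.png',np.hstack([cv2.resize(a[130:330,60:300],(400,333)),cv2.resize(b,(400,333))]))
go(None)
E
```

```text
time_s: 20.02
tool_pos: [595.4, -94.4, 281.1]
ee_rot: [0.728, 0.685, 0.003, 0.017]
wrist_force: [-0.7, 0.1, -0.6]
grip_width: 47.0
[[548.0, -320.0, 40.0], [591.0, -293.0, 62.0], [621.0, -278.0, 100.0]]
t 20.12 tcp [595.2 -98.4 280.8] yaw_y -3.7 z [ 0.026 -0.024 -0.999] F [ 0.4 -0.7 -0.2] w 46.8
```

View pics/f.png

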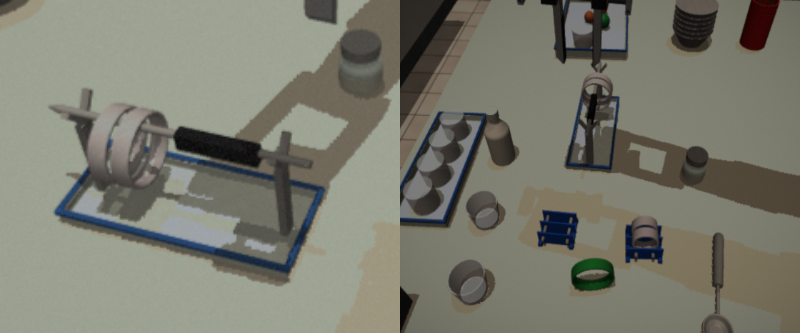

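The skewer lies in both notches with the two large rings hanging between the uprights (crop 125,145). The robot is clear and everything else is undisturbed.

```bash
python3 -c "
from station import bot
print(bot.job_done())"
```

```text
the job is handed in; nothing more can be done
None
```

The skewer is back in both notches of the stand with the two large rings hanging from it between the uprights. I handed the job in at about 20 s of the 58 s allowed. I gripped the skewer by its handle, threaded it through ring_a and then ring_b, and lifted both out together. I then lowered it into the notches, let go and backed away.

- **Skewer:** after release, depth readings put the rod at the same height (about 108–110 mm, top surface) over both uprights. That is 1–2 mm above what I read before the grasp, which is within the cameras' error.
- **Rings:** they span y from about -320 to -278, clear of the uprights at about -342 and -145. Depth readings put their lowest points near 40 mm; they hang clear of the tray.
- **Forces:** wrist force readings stayed near 4 N or less. While setting down, the near notch took the load about 2 mm before the far one, so I tilted the skewer slightly to level it before opening the gripper.
- **Other things:** the last pictures show the small rings and the green ring undisturbed and the robot touching nothing.
- **Failed check:** the side camera gave no usable view of the rod once the rings were on it, because the gripper hid it. The rod heights come from the scene camera alone; the side picture agreed with the final result by eye.

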